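# Close up the technician's tool case

### The arm

A 6-joint arm with a two-finger parallel gripper is mounted at the origin on the work surface. World frame = base frame: x ahead of the robot, y to its left, z up, the work surface at z = 0. Lengths are in m, angles in rad, forces in N, time in s.
With the tool pointing down it reaches from about 0.275 to 0.725 m from the base axis. Payload 15.9 kg.
Tool frame: the origin (TCP) lies at the very end of the fingers, on their centre line; the grasp point (between the pads) lies 19 mm behind it (robot.hold_point_z is the distance from the TCP to the grasp point, in m); x points along the fingers, y is the direction in which the jaws open and shut, and the axes are right-handed (so a half turn about x gives the same grasp; the last joint's range is limited). The gripper opens to 85 mm and grips with 20 to 120 N. Pads are 22 mm wide; open, the fingers measure 114 mm over their backs; the gripper's body (76 mm by 85 mm) begins 54 mm behind the grasp point. The pads swing forward as they close: fully open they stand 13 mm farther back than shut.
Start: joints at [1.128, 0.213, -0.034, 1.323, 0, 1.571], TCP at [0.214, 0.452, 0.231] pointing down, gripper open.
Joint ranges: [-2.98, 2.98], [-0.74, 1.72], [-1.14, 1.35], [-2.1, 2.04], [-1.57, 1.44], [-3.14, 3.14]. Speed limits (rad/s): [1.89, 1.89, 2.39, 2.57, 3.14, 3.14].

### API

Orientations are given as a unit quaternion [w, x, y, z].
In Python, from workcell import robot, imaging, order gives the robot as it stands. The module is installed in compiled form; this text tells all that it offers.
- The arm moves only by the tool send_rows, never from a script. Its argument "rows" is a list of rows, each an object with "delta_pos": the shift along the tool's x, y, z in mm, a list of three; "rotation": the turn, a rotation vector about the tool's x, y, z in rad, a list of three; "claw": the closure, from -1 (fully open) to 1 (shut), so that 0 is half open. In form: [{"delta_pos": [dx, dy, dz], "rotation": [ax, ay, az], "claw": claw}, ...]. A call has exactly 5 rows; each row is the pose to reach, as a shift and turn from the pose commanded when the call began, along the tool's axes at that moment; what a row does not reach only later rows make up. A row lasts 1/12 s, in which the tool goes at most 41.7 mm and 7.16 degrees, less where a joint would pass 70% of its speed; a pose out of reach is approached as far as the arm can. A call with a gripper value outside its range is refused whole. The fingers move at their own pace and stop on an object; "force" is the grip in N (left out, the last holds). Time passes only in rows, so rows that repeat a pose let the fingers close, or fill a call up. It gives the time, the measured TCP pose, the force and the opening at its end, in the units of the state.
- robot.state(): the state, without advancing time (a new reading comes with each control period).
- imaging.get_image(name): name is "side" or "top" or "wrist"; returns the picture (400x640x3 uint8, blue, green, red); there is no depth.
- imaging.camera_info(name): a dict with "fx", "fy", "cx", "cy" (pixels), "R" (3x3) and "t" (3): a world point X has camera coordinates R X + t; the wrist camera has in their place "T_tool_cam" (4x4, takes a point from camera to tool coordinates, whose origin is the TCP and whose axes are the tool frame's). Camera axes: x right, y down, z forward; pixel columns grow to the right and rows downward; lengths in m; the calibration is good to about 2 mm. A picture is of the moment at which its call begins: read the wrist's pose just before it. camera_info takes no time and is no camera call.
- order.hand_in(): hands the job in, once; it reports no verdict.
Trained networks look in the newest picture that a camera, given by its name, has taken for a name from the list of things; names that differ only in an ending like _2 or _b are one class to them, and where a whole thing is asked for, a point or a joint stands for the part that bears it (a point fixed in the world has none). Each returns a list of dicts, best first, with "p" (0 to 1); they miss things now and then, are a little off and sometimes report something else, mostly with a low value. They report only what shows in the picture. A call takes as long as a camera call.
- imaging.look_for(camera, label): "extent" ([left, top, right, bottom] in pixels, round what is visible of it).
- imaging.regions_of(camera, label): "region" (400x640 bool, what is visible of it) and "extent" ([left, top, right, bottom] in pixels, round what is visible of it).
The state is a dict: "time": time; "joint_pos": joint angles; "joint_vel": joint speeds; "joint_efforts": joint torques, N m; "tool_pos": TCP position; "ee_rot": TCP orientation; "wrist_force": force on the tool from outside, world axes, zero at the start; "moment": the same for the moment, N m; "opening": opening from 0.0 (shut) to 1.0 (fully open).
Only numpy, scipy, OpenCV 4.12 (cv2) and the standard library are available. Lean on these libraries where they do the work, as an engineer would, in place of code of your own. Each camera call takes 0.05 s, during which the arm holds its last target. There are 200 camera calls.

### The job

The dark grey tool case on the soldering bench has been left open. Push its inner cover, the small flap standing upright at one end of the case, down until it lies flat over its compartment, and after that swing the big lid gently shut over it, without slamming, until it sits down on the rim. Only push with the fingers: pick nothing up, leave the case standing where it is, and do not disturb the soldering-iron stand, solder spool and flux jar around it.

Things in the scene. Friction and masses are not known exactly. Their poses are not given: they have to be found in the camera images.
- case: Dark grey plastic tool case, loose on the bench, about 1.4 kg with its contents; shell 150 (x) by 230 (y) mm, rim 55 mm above the bench. Origin: centre of its underside. Its -x side is the front (folded carry handle); the big lid is hinged along its +x side; the inner cover is hinged at its +y end. z is up.
- lid_hinge (a point): Middle of the lid's hinge axis, 78 mm from the case centre along case +x and 56 mm above the bench; the axis runs along case y. Axes as the case's.
- lid_edge (a point): Middle of the lid's free (front) edge on its outer face, 153 mm from the hinge axis; the outer face lies 22 mm from the plane that holds the hinge axis (above it when shut, away from the case's inside when open). Its own z is the outward normal of the lid, its own x points from the free edge to the hinge.
- lid (a joint): Lid angle, rad: 0 is shut on the rim, about 1.57 stands upright, stop at 1.9. The lid is a dark grey shell 150 by 230 by 22 mm, 0.28 kg, with a small lip at the middle of its front edge (to 161 mm from the hinge). Stiff hinge: it stays where it is left, and 1 to 3 N near the free edge moves it. There is no latch.
- cover_hinge (a point): Middle of the inner cover's hinge axis, at case x -12 mm, y +108 mm, 46 mm above the bench; the axis runs along case x. Axes as the case's.
- cover_edge (a point): Middle of the inner cover's free edge on its outer face (the face turned away from the case when upright, turned up when folded), 122 mm from its hinge axis; that face lies 2 mm outside the plane that holds the axis. Its own z is the outward normal of that face, its own y points from the free edge to the hinge.
- inner_cover (a joint): Inner cover angle, rad: 0 is folded down flat over the compartment, 7 mm below the case rim; about 1.57 stands upright; stop at 1.65. It is a grey plastic flap 112 mm wide (along case x), 122 mm long and 4 mm thick, with a 10 mm finger tab at the middle of its free edge. Snug hinge: it stays where it is left, and about 0.5 to 1 N near the free edge moves it. While it stands up it is in the lid's way.
- iron_stand: Soldering-iron stand, loose, to be left alone: black base 160 by 85 mm with a steel coil, 120 mm high. Origin: centre of its underside.
- solder_spool: Solder spool standing on the bench, to be left alone: diameter 54 mm, height 50 mm. Origin: centre of its underside.
- flux_jar: Small amber jar with black cap, to be left alone: diameter 44 mm, height 45 mm. Origin: centre of its underside.

How it is judged:
On the way, in this order (a step that is already met when the one before it is completed fails the run):
1. the inner cover lies folded down (within 0.07 rad) while the lid is still open (value of joint inner_cover below 0.07 rad and value of joint lid above 0.9 rad), for 0.2 s.
2. the lid is shut on the rim (within 0.04 rad) (value of joint lid below 0.04 rad), for 0.2 s.
At the end, for the whole second after the job is handed in: The inner cover is folded flat (within 0.07 rad) and the lid is shut on the rim (within 0.04 rad, about 6 mm at its free edge); the case stands at rest within 30 mm of where it was, and the iron stand, spool and jar within 15 mm of where they were (value of joint inner_cover below 0.07 rad and value of joint lid below 0.04 rad and distance of case from where it was at the start of the episode below 0.03 m and linear speed of case below 0.02 m/s and distance of each of iron_stand, solder_spool, flux_jar from where it was at the start of the episode below 0.015 m); the robot touches nothing.
It fails at once if the case is lifted or shoved more than 30 mm from its place (distance of case from where it was at the start of the episode above 0.03 m).
It fails at once if the lid slams shut (faster than 3 rad/s in its last 0.2 rad) (value of joint lid below 0.2 rad and velocity of joint lid below -3 rad/s).
It fails at once if the iron stand, spool or jar is moved or lifted more than 15 mm (distance of any of iron_stand, solder_spool, flux_jar from where it was at the start of the episode above 0.015 m).
It also fails if it takes over 58 s, if anything falls off the work surface, if the arm or the gripper's body presses on something with over 40 N, if the wrist force passes 120 N, or if a joint passes its speed limit or range.

## Working session

There is one attempt and no reset: what is moved stays moved. The work goes in short steps, Python scripts to look and compute and a tool call to move; the robot and the scene stay as the last step left them, time stands still between calls to the robot, and variables do not carry over. Pictures are saved under pics/ and viewed, about 8 in all and at most 12, crops included, and the job is handed in when it is done.

Besides the shell and the picture viewer there is one more tool, called after "Emit:" by a JSON object that holds its "op" and its "data", one argument or row to a line. send_rows: Moves the arm, as the interface text tells. Its arguments: {"type":"object","properties":{"rows":{"type":"array","items":{"type":"object","properties":{"delta_pos":{"type":"array","items":{"type":"number"}},"rotation":{"type":"array","items":{"type":"number"}},"claw":{"type":"number"}}}},"force":{"type":"number"}},"required":["rows"]}

```bash
mkdir -p pics; python3 - <<'E'
from workcell import robot, imaging
import cv2, numpy as np
s=robot.state(); print(s)
a=imaging.get_image("side"); b=imaging.get_image("top")
cv2.imwrite("pics/side0.png",a); cv2.imwrite("pics/top0.png",b)
for c in("side","top"):
  i=imaging.camera_info(c); print(c,{k:np.round(v,4).tolist() for k,v in i.items()})
  for l in("case","lid","inner_cover","iron_stand","solder_spool","flux_jar"):
    print(c,l,[(np.round(d["extent"]).tolist(),round(d["p"],2)) for d in imaging.look_for(c,l)[:2]])
E
```

```text
{'time': 0.0, 'joint_pos': array([ 1.12798363e+00,  2.13371977e-01, -3.50501260e-02,  1.32349047e+00,
        2.72696098e-05,  1.57083330e+00]), 'joint_vel': array([-7.54432829e-04, -5.93265742e-04, -7.01296102e-04,  6.77957460e-05,
        2.21324390e-03,  8.02580765e-04]), 'joint_efforts': array([ 5.18932138e-03, -6.86162853e+01,  4.87118626e+01,  1.74416421e-02,
        2.51667734e-04, -2.59765159e-05]), 'tool_pos': array([0.21409082, 0.45147782, 0.23081181]), 'ee_rot': array([ 0.68974696,  0.15491179,  0.68993909, -0.1556776 ]), 'wrist_force': array([ 0.40201541, -0.56597848, -0.12595059]), 'moment': array([ 0.0063174 ,  0.03779179, -0.00571447]), 'opening': 1.0014481528677828}
side {'fx': 366.9239, 'fy': 366.9239, 'cx': 320.6239, 'cy': 200.743, 'R': [[0.9611, -0.2762, -0.0008], [-0.2121, -0.7361, -0.6428], [0.177, 0.618, -0.766]], 't': [-0.4661, 0.2224, 0.8731]}
side case [([308.0, 162.0, 406.0, 302.0], 0.9)]
side lid [([367.0, 163.0, 408.0, 282.0], 0.67)]
side inner_cover [([314.0, 176.0, 357.0, 211.0], 0.97), ([307.0, 158.0, 405.0, 300.0], 0.68)]
side iron_stand [([350.0, 320.0, 426.0, 374.0], 0.71)]
side solder_spool [([318.0, 178.0, 356.0, 210.0], 0.17)]
side flux_jar []
top {'fx': 468.9423, 'fy': 468.9423, 'cx': 320.8351, 'cy': 194.4715, 'R': [[0.0202, -0.9998, 0.0068], [-0.9829, -0.0211, -0.1831], [0.1832, -0.003, -0.9831]], 't': [0.0544, 0.5309, 1.1011]}
top case [([311.0, 127.0, 431.0, 237.0], 0.87)]
top lid [([321.0, 130.0, 432.0, 171.0], 0.84)]
top inner_cover [([319.0, 170.0, 328.0, 210.0], 0.74), ([310.0, 133.0, 431.0, 235.0], 0.5)]
top iron_stand [([434.0, 160.0, 486.0, 230.0], 0.65)]
top solder_spool [([268.0, 186.0, 288.0, 212.0], 0.82)]
top flux_jar [([283.0, 148.0, 301.0, 165.0], 0.7), ([314.0, 131.0, 430.0, 235.0], 0.46)]
```

```bash
python3 - <<'E'
import cv2
a=cv2.imread("pics/side0.png");b=cv2.imread("pics/top0.png")
cv2.imwrite("pics/s1.png",cv2.resize(a[120:390,240:480],None,fx=2.2,fy=2.2,interpolation=2))
cv2.imwrite("pics/t1.png",cv2.resize(b[100:260,250:500],None,fx=3,fy=3,interpolation=2))
E
```

```text
(no output)
```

View pics/s1.png

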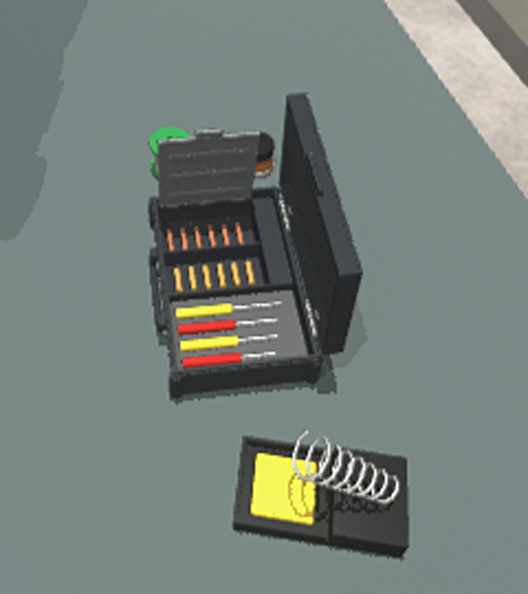

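View pics/t1.png

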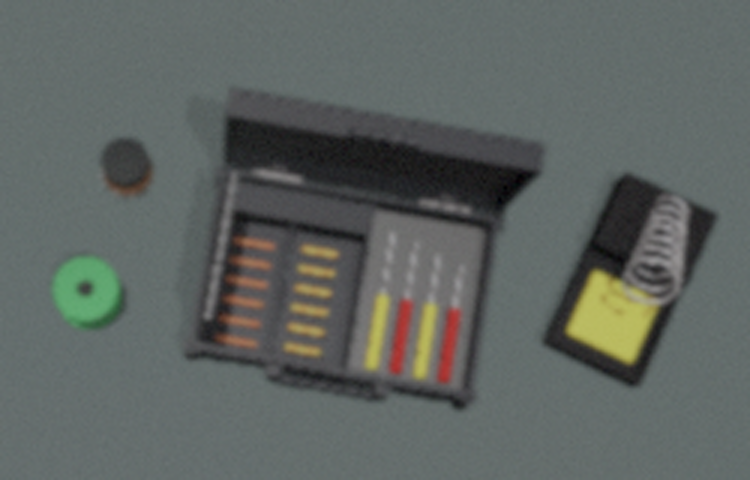

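```bash
cat > h.py <<'E'
import numpy as np, cv2
from scipy.optimize import least_squares
from scipy.spatial.transform import Rotation as R
from workcell import robot, imaging
def proj(c,X):
    i=imaging.camera_info(c); p=i["R"]@X+np.array(i["t"]); return np.array([i["fx"]*p[0]/p[2]+i["cx"],i["fy"]*p[1]/p[2]+i["cy"]])
def ray(c,u,z):
    i=imaging.camera_info(c); d=i["R"].T@np.array([(u[0]-i["cx"])/i["fx"],(u[1]-i["cy"])/i["fy"],1]); o=-i["R"].T@np.array(i["t"]); return o+d*(z-o[2])/d[2]
def w(q,p): c,s=np.cos(q[2]),np.sin(q[2]); return np.array([q[0]+c*p[0]-s*p[1],q[1]+s*p[0]+c*p[1],p[2]])
def lidp(th,r,h,y): return np.array([.078-r*np.cos(th)+h*np.sin(th),y,.056+r*np.sin(th)+h*np.cos(th)])
def covp(th,r,h,x): # from +y hinge; th=0 points -y
    return np.array([-.012+x,.108-r*np.cos(th)+h*np.sin(th),.046+r*np.sin(th)+h*np.cos(th)])
E
cat > fit.py <<'E'
from h import *
T=lambda a,b:(a/3+250-.33,b/3+100-.33); S=lambda a,b:(a/2.2+240-.3,b/2.2+120-.3)
obs=[("top",T(190,352),lambda q:(-.075,.115,.055)),("top",T(467,402),lambda q:(-.075,-.115,.055)),
("top",T(232,90),lambda q:lidp(q[3],.152,.022,.115)),("top",T(542,147),lambda q:lidp(q[3],.152,.022,-.115)),
("side",S(170,377),lambda q:(-.075,-.115,.055)),("side",S(150,203),lambda q:(-.075,.115,.055)),
("side",S(360,273),lambda q:lidp(q[3],.152,.022,-.115)),("side",S(307,98),lambda q:lidp(q[3],.152,.022,.115)),
("side",S(161,140),lambda q:covp(q[4],.122,0,-.056)),("side",S(258,136),lambda q:covp(q[4],.122,0,.056))]
f=lambda q:np.concatenate([proj(c,w(q,m(q)))-np.array(u) for c,u,m in obs])
r=least_squares(f,[.45,0,-.1,1.57,1.57],loss="soft_l1"); q=r.x
print(q.round(4)); print(f(q).reshape(-1,2).round(1).tolist())
for n,p in dict(cov=covp(q[4],.122,.002,0),lid=lidp(q[3],.153,.022,0)).items(): print(n,w(q,p).round(4))
print("spool",ray("top",(278,199),.04),"jar",ray("top",(292,154),.045))
a=ray("top",T(628,178),.01);b=ray("top",T(715,215),.01);c=ray("top",T(635,382),.01);d=ray("top",T(545,342),.01);print("stand",a,b,c,d)
np.save("q.npy",q)
E
python3 fit.py
```

```text
[ 0.5296 -0.0416 -0.1682  1.5416  1.5159]
[[-0.4, -0.9], [1.2, 0.3], [-0.1, -0.2], [1.7, 0.2], [0.3, -1.1], [0.2, -2.0], [0.4, 1.1], [-0.6, -1.4], [-2.6, 1.2], [-0.2, -0.8]]
cov [0.5351 0.0623 0.1679]
lid [ 0.6238 -0.0576  0.2096]
spool [0.51769613 0.17079081 0.04      ] jar [0.63172045 0.13959542 0.045     ]
stand [ 0.63755115 -0.28889766  0.01      ] [ 0.60650585 -0.36235526  0.01      ] [ 0.46146683 -0.28880937  0.01      ] [ 0.49366654 -0.21420189  0.01      ]
```

```bash
cat >> h.py <<'E'
def plan(targets,Rt):
    s=robot.state(); q=s["ee_rot"]; R0=R.from_quat([q[1],q[2],q[3],q[0]])
    print("t",round(s["time"],2),"tcp",s["tool_pos"].round(4),"F",s["wrist_force"].round(1),"rotvec",(R0.inv()*Rt).as_rotvec().round(3))
    for p in targets: print((R0.inv().apply(np.array(p)-s["tool_pos"])*1000).round(0).tolist(), np.round(p,3))
def Rtool(q,sg=1): # x down, y along +-case x
    c,s=np.cos(q[2]),np.sin(q[2]); x=np.array([0,0,-1.]); y=sg*np.array([c,s,0]); return R.from_matrix(np.array([x,y,np.cross(x,y)]).T)
E
python3 - <<'E'
from h import *
q=np.load("q.npy"); s=robot.state(); k=s["ee_rot"]; print(R.from_quat([k[1],k[2],k[3],k[0]]).as_matrix().round(3))
for sg in(1,-1): plan([w(q,(-.02,.165,.20)),w(q,(-.02,.165,.151))],Rtool(q,sg))
E
```

```text
[[ 0.     0.428  0.904]
 [ 0.     0.904 -0.428]
 [-1.     0.     0.   ]]
t 0.7 tcp [0.2142 0.4518 0.2313] F [-0.5  0.3 -0.3] rotvec [ 1.296 -0.    -0.   ]
[31.0, -157.0, 432.0] [0.538 0.124 0.2  ]
[80.0, -157.0, 432.0] [0.538 0.124 0.151]
t 0.7 tcp [0.2142 0.4518 0.2313] F [-0.5  0.3 -0.3] rotvec [-1.845  0.    -0.   ]
[31.0, -157.0, 432.0] [0.538 0.124 0.2  ]
[80.0, -157.0, 432.0] [0.538 0.124 0.151]
```

Emit:
{"op": "send_rows", "data": {
  "rows": [
    {"delta_pos": [10, -14, 38], "rotation": [-0.07, 0, 0], "claw": 1},
    {"delta_pos": [15, -28, 76], "rotation": [-0.14, 0, 0], "claw": 1},
    {"delta_pos": [20, -42, 115], "rotation": [-0.2, 0, 0], "claw": 1},
    {"delta_pos": [25, -56, 153], "rotation": [-0.275, 0, 0], "claw": 1},
    {"delta_pos": [30, -70, 192], "rotation": [-0.275, 0, 0], "claw": 1}
  ]
}}

```text
time: 1.12
tool_pos: [0.3585, 0.3048, 0.2012]
ee_rot: [0.705, 0.057, 0.705, -0.057]
wrist_force: [0.7, 1.2, -0.8]
opening: 0.302
```

```bash
cat >> h.py <<'E'
def Rb(q): return Rtool(q)*R.from_rotvec([-np.pi/2,0,0])
E
python3 - <<'E'
from h import *
q=np.load("q.npy"); plan([w(q,(-.02,.165,.20)),w(q,(-.02,.165,.151))],Rb(q)); print(robot.state()["joint_pos"].round(2))
E
```

```text
t 1.12 tcp [0.3585 0.3048 0.2012] F [ 0.7  1.2 -0.8] rotvec [ 0.006  0.    -0.   ]
[1.0, -149.0, 206.0] [0.538 0.124 0.2  ]
[50.0, -149.0, 206.0] [0.538 0.124 0.151]
[ 0.7   0.16 -0.18  1.24  0.    0.87]
```

Emit:
{"op": "send_rows", "data": {
  "rows": [
    {"delta_pos": [0, -24, 33], "rotation": [0, 0, 0], "claw": 1},
    {"delta_pos": [0, -48, 66], "rotation": [0, 0, 0], "claw": 1},
    {"delta_pos": [0, -72, 99], "rotation": [0, 0, 0], "claw": 1},
    {"delta_pos": [0, -96, 132], "rotation": [0, 0, 0], "claw": 1},
    {"delta_pos": [0, -120, 166], "rotation": [0, 0, 0], "claw": 1}
  ]
}}

```text
time: 1.53
tool_pos: [0.5024, 0.1584, 0.2015]
ee_rot: [0.705, 0.059, 0.705, -0.059]
wrist_force: [-0.5, 1.4, 0.0]
opening: -0.0
```

Emit:
{"op": "send_rows", "data": {
  "rows": [
    {"delta_pos": [0, -20, 28], "rotation": [0, 0, 0], "claw": 1},
    {"delta_pos": [0, -29, 40], "rotation": [0, 0, 0], "claw": 1},
    {"delta_pos": [25, -29, 40], "rotation": [0, 0, 0], "claw": 1},
    {"delta_pos": [49, -29, 40], "rotation": [0, 0, 0], "claw": 1},
    {"delta_pos": [49, -29, 40], "rotation": [0, 0, 0], "claw": 1}
  ]
}}

```text
time: 1.95
tool_pos: [0.5338, 0.1244, 0.1484]
ee_rot: [0.703, 0.059, 0.707, -0.06]
wrist_force: [-0.6, -0.5, -0.8]
opening: 0.003
```

```bash
python3 - <<'E'
from h import *
q=np.load("q.npy"); 
plan([w(q,covp(t,.105,.002,-.008)+np.array([0,.0145,0])) for t in np.append(np.arange(1.5,0,-.1),[0,-.03])],Rb(q))
a=imaging.get_image("side"); b=imaging.get_image("top")
cv2.imwrite("pics/c2.png",np.hstack([cv2.resize(a[100:300,240:440],(400,400)),cv2.resize(b[100:260,250:450],(400,320)).copy()[:400] if 0 else cv2.resize(b[80:280,250:450],(400,400))]))
E
```

```text
t 1.95 tcp [0.5338 0.1244 0.1484] F [-0.6 -0.5 -0.8] rotvec [-0.    -0.005  0.002]
[-2.0, -47.0, 4.0] [0.529 0.077 0.151]
[-1.0, -58.0, 4.0] [0.528 0.067 0.15 ]
[1.0, -68.0, 4.0] [0.526 0.057 0.148]
[4.0, -78.0, 4.0] [0.524 0.047 0.145]
[8.0, -88.0, 4.0] [0.523 0.037 0.14 ]
[13.0, -97.0, 4.0] [0.521 0.028 0.135]
[19.0, -105.0, 4.0] [0.52  0.02  0.129]
[26.0, -114.0, 4.0] [0.518 0.012 0.123]
[33.0, -121.0, 4.0] [0.517 0.005 0.115]
[42.0, -127.0, 4.0] [ 0.516 -0.002  0.107]
[51.0, -133.0, 4.0] [ 0.515 -0.007  0.098]
[60.0, -138.0, 4.0] [ 0.514 -0.012  0.089]
[70.0, -141.0, 4.0] [ 0.514 -0.016  0.079]
[80.0, -144.0, 4.0] [ 0.513 -0.019  0.069]
[90.0, -146.0, 4.0] [ 0.513 -0.02   0.058]
[101.0, -147.0, 4.0] [ 0.513 -0.021  0.048]
[104.0, -147.0, 4.0] [ 0.513 -0.021  0.045]
```

View pics/c2.png

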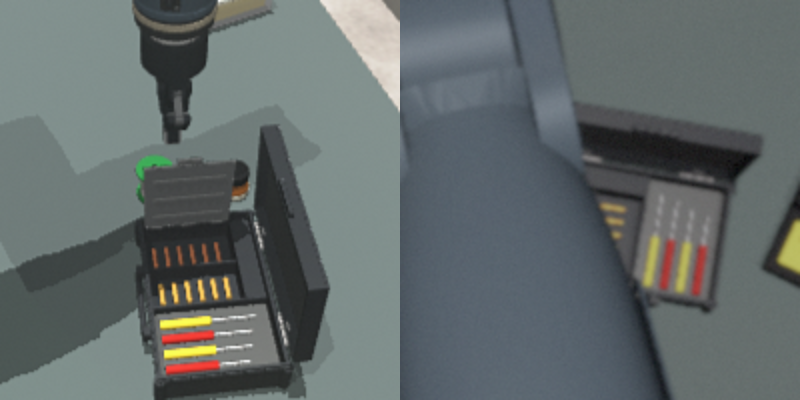

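Emit:
{"op": "send_rows", "data": {
  "rows": [
    {"delta_pos": [-2, -28, 4], "rotation": [0, 0, 0], "claw": 1},
    {"delta_pos": [-2, -47, 4], "rotation": [0, 0, 0], "claw": 1},
    {"delta_pos": [-1, -58, 4], "rotation": [0, 0, 0], "claw": 1},
    {"delta_pos": [1, -68, 4], "rotation": [0, 0, 0], "claw": 1},
    {"delta_pos": [4, -78, 4], "rotation": [0, 0, 0], "claw": 1}
  ]
}}

```text
time: 2.47
tool_pos: [0.5273, 0.0472, 0.1493]
ee_rot: [0.705, 0.059, 0.704, -0.059]
wrist_force: [1.2, -0.2, 0.6]
opening: 0.001
```

Emit:
{"op": "send_rows", "data": {
  "rows": [
    {"delta_pos": [4, -10, 0], "rotation": [0, 0, 0], "claw": 1},
    {"delta_pos": [9, -19, 0], "rotation": [0, 0, 0], "claw": 1},
    {"delta_pos": [15, -27, 0], "rotation": [0, 0, 0], "claw": 1},
    {"delta_pos": [22, -36, 0], "rotation": [0, 0, 0], "claw": 1},
    {"delta_pos": [29, -43, 0], "rotation": [0, 0, 0], "claw": 1}
  ]
}}

```text
time: 2.88
tool_pos: [0.5193, 0.0042, 0.1184]
ee_rot: [0.704, 0.059, 0.705, -0.059]
wrist_force: [-0.0, 0.3, 0.9]
opening: -0.001
```

```bash
python3 - <<'E'
from h import *
q=np.load("q.npy"); 
plan([w(q,covp(t,.105,.002,-.008)+np.array([0,.0145,0])) for t in np.append(np.arange(.8,0,-.1),[0,-.03])],Rb(q))
a=imaging.get_image("side")
cv2.imwrite("pics/c3.png",cv2.resize(a[100:300,240:440],(500,500)))
E
```

```text
t 2.88 tcp [0.5193 0.0042 0.1184] F [-0.   0.3  0.9] rotvec [ 0. -0.  0.]
[-4.0, 7.0, -2.0] [0.518 0.012 0.123]
[3.0, 0.0, -2.0] [0.517 0.005 0.115]
[12.0, -6.0, -2.0] [ 0.516 -0.002  0.107]
[20.0, -12.0, -2.0] [ 0.515 -0.007  0.098]
[30.0, -17.0, -2.0] [ 0.514 -0.012  0.089]
[40.0, -21.0, -2.0] [ 0.514 -0.016  0.079]
[50.0, -23.0, -2.0] [ 0.513 -0.019  0.069]
[60.0, -25.0, -2.0] [ 0.513 -0.02   0.058]
[70.0, -26.0, -2.0] [ 0.513 -0.021  0.048]
[74.0, -26.0, -2.0] [ 0.513 -0.021  0.045]
```

View pics/c3.png

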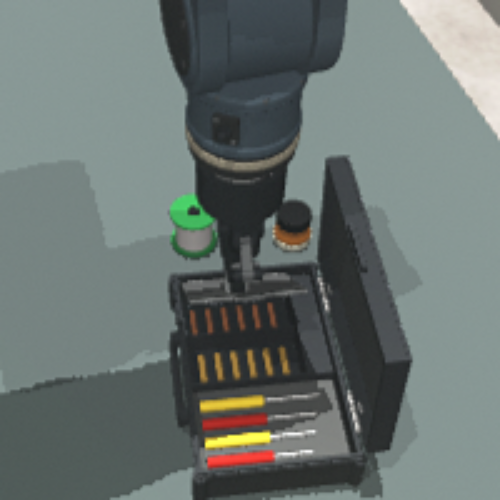

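Emit:
{"op": "send_rows", "data": {
  "rows": [
    {"delta_pos": [12, -6, -2], "rotation": [0, 0, 0], "claw": 1},
    {"delta_pos": [20, -12, -2], "rotation": [0, 0, 0], "claw": 1},
    {"delta_pos": [30, -17, -2], "rotation": [0, 0, 0], "claw": 1},
    {"delta_pos": [40, -21, -2], "rotation": [0, 0, 0], "claw": 1},
    {"delta_pos": [50, -23, -2], "rotation": [0, 0, 0], "claw": 1}
  ]
}}

```text
time: 3.35
tool_pos: [0.5137, -0.0178, 0.0683]
ee_rot: [0.705, 0.059, 0.705, -0.059]
wrist_force: [-0.5, 0.3, 0.0]
opening: 0.0
```

Emit:
{"op": "send_rows", "data": {
  "rows": [
    {"delta_pos": [6, -1, 0], "rotation": [0, 0, 0], "claw": 1},
    {"delta_pos": [12, -2, 0], "rotation": [0, 0, 0], "claw": 1},
    {"delta_pos": [17, -3, 0], "rotation": [0, 0, 0], "claw": 1},
    {"delta_pos": [21, -3, 0], "rotation": [0, 0, 0], "claw": 1},
    {"delta_pos": [23, -3, 0], "rotation": [0, 0, 0], "claw": 1}
  ]
}}

```text
time: 3.77
tool_pos: [0.5137, -0.0203, 0.047]
ee_rot: [0.705, 0.059, 0.704, -0.059]
wrist_force: [-15.1, -0.8, 47.6]
opening: 0.003
```

Emit:
{"op": "send_rows", "data": {
  "rows": [
    {"delta_pos": [-3, 0, 0], "rotation": [0, 0, 0], "claw": 1},
    {"delta_pos": [-10, 0, 0], "rotation": [0, 0, 0], "claw": 1},
    {"delta_pos": [-45, 0, 0], "rotation": [0, 0, 0], "claw": 1},
    {"delta_pos": [-85, 0, 0], "rotation": [0, 0, 0], "claw": 1},
    {"delta_pos": [-125, 0, 0], "rotation": [0, 0, 0], "claw": 1}
  ]
}}

```text
time: 4.18
tool_pos: [0.5126, -0.0201, 0.1729]
ee_rot: [0.704, 0.059, 0.705, -0.059]
wrist_force: [2.1, -0.5, -0.6]
opening: -0.001
```

```bash
python3 - <<'E'
from h import *
q=np.load("q.npy"); 
plan([w(q,(-.02,.03,.28)),w(q,(.15,.0,.28)),w(q,(.15,.0,.19))],Rb(q))
a=imaging.get_image("side")
cv2.imwrite("pics/c4.png",cv2.resize(a[100:300,240:440],(600,600)))
E
```

```text
t 4.18 tcp [ 0.5126 -0.0201  0.1729] F [ 2.1 -0.5 -0.6] rotvec [ 0.001 -0.001  0.   ]
[-107.0, 12.0, 0.0] [ 0.515 -0.009  0.28 ]
[-107.0, -18.0, 170.0] [ 0.678 -0.067  0.28 ]
[-17.0, -18.0, 170.0] [ 0.678 -0.067  0.19 ]
```

View pics/c4.png

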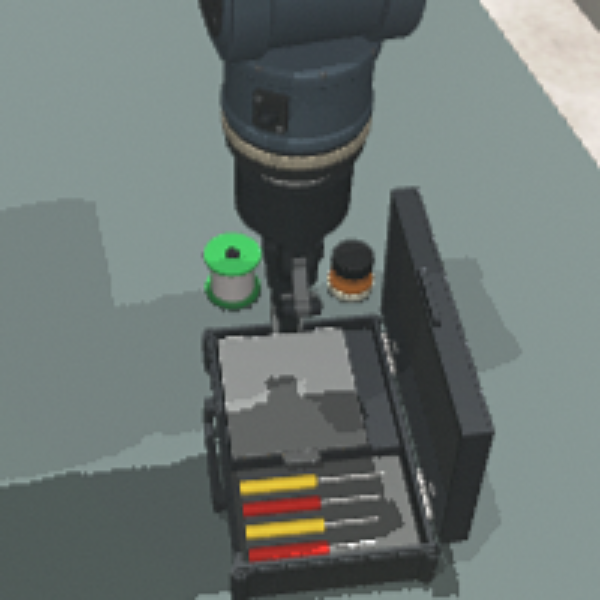

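Emit:
{"op": "send_rows", "data": {
  "rows": [
    {"delta_pos": [-36, 0, 0], "rotation": [0, 0, 0], "claw": 1},
    {"delta_pos": [-72, 0, 0], "rotation": [0, 0, 0], "claw": 1},
    {"delta_pos": [-105, -2, 0], "rotation": [0, 0, 0], "claw": 1},
    {"delta_pos": [-105, -6, 30], "rotation": [0, 0, 0], "claw": 1},
    {"delta_pos": [-105, -10, 65], "rotation": [0, 0, 0], "claw": 1}
  ]
}}

```text
time: 4.65
tool_pos: [0.5767, -0.0409, 0.2801]
ee_rot: [0.707, 0.059, 0.703, -0.059]
wrist_force: [-0.4, 0.7, 0.2]
opening: -0.002
```

Emit:
{"op": "send_rows", "data": {
  "rows": [
    {"delta_pos": [0, -3, 30], "rotation": [0, 0, 0], "claw": 1},
    {"delta_pos": [0, -6, 60], "rotation": [0, 0, 0], "claw": 1},
    {"delta_pos": [0, -8, 90], "rotation": [0, 0, 0], "claw": 1},
    {"delta_pos": [0, -8, 100], "rotation": [0, 0, 0], "claw": 1},
    {"delta_pos": [0, -8, 100], "rotation": [0, 0, 0], "claw": 1}
  ]
}}

```text
time: 5.07
tool_pos: [0.6746, -0.066, 0.2745]
ee_rot: [0.704, 0.059, 0.705, -0.059]
wrist_force: [-0.0, 0.5, -0.5]
opening: -0.003
```

```bash
python3 - <<'E'
from h import *
q=np.load("q.npy"); 
plan([w(q,(.145,.0,.19)),w(q,(.125,.0,.19))]+[w(q,lidp(t,.138,.022,0)+np.array([.011,0,0])) for t in (1.54,1.45,1.35)],Rb(q))
print(robot.state()["joint_pos"].round(2))
E
```

```text
t 5.07 tcp [ 0.6746 -0.066   0.2745] F [-0.   0.5 -0.5] rotvec [ 0.    -0.002  0.   ]
[84.0, -0.0, -2.0] [ 0.673 -0.066  0.19 ]
[85.0, -0.0, -22.0] [ 0.653 -0.063  0.19 ]
[80.0, -0.0, -40.0] [ 0.635 -0.059  0.195]
[79.0, -0.0, -53.0] [ 0.623 -0.057  0.196]
[79.0, -0.0, -67.0] [ 0.609 -0.055  0.195]
[-0.1   0.65  0.73  1.65  0.    0.07]
```

Emit:
{"op": "send_rows", "data": {
  "rows": [
    {"delta_pos": [30, 0, 0], "rotation": [0, 0, 0], "claw": 1},
    {"delta_pos": [60, 0, 0], "rotation": [0, 0, 0], "claw": 1},
    {"delta_pos": [80, 0, -8], "rotation": [0, 0, 0], "claw": 1},
    {"delta_pos": [80, 0, -20], "rotation": [0, 0, 0], "claw": 1},
    {"delta_pos": [80, 0, -32], "rotation": [0, 0, 0], "claw": 1}
  ]
}}

```text
time: 5.48
tool_pos: [0.6395, -0.0597, 0.1951]
ee_rot: [0.704, 0.059, 0.705, -0.059]
wrist_force: [1.1, -0.5, 1.5]
opening: 0.001
```

Emit:
{"op": "send_rows", "data": {
  "rows": [
    {"delta_pos": [0, 0, -9], "rotation": [0, 0, 0], "claw": 1},
    {"delta_pos": [0, 0, -18], "rotation": [0, 0, 0], "claw": 1},
    {"delta_pos": [-1, 0, -27], "rotation": [0, 0, 0], "claw": 1},
    {"delta_pos": [0, 0, -35], "rotation": [0, 0, 0], "claw": 1},
    {"delta_pos": [1, 0, -43], "rotation": [0, 0, 0], "claw": 1}
  ]
}}

```text
time: 5.9
tool_pos: [0.5984, -0.0528, 0.1963]
ee_rot: [0.705, 0.059, 0.704, -0.059]
wrist_force: [1.5, -0.9, 2.2]
opening: 0.003
```

```bash
python3 - <<'E'
from h import *
q=np.load("q.npy"); 
plan([w(q,lidp(t,.138,.022,0)+np.array([.011,0,0])) for t in np.arange(1.3,0.25,-.06)],Rb(q))
a=imaging.get_image("side")
cv2.imwrite("pics/c5.png",cv2.resize(a[60:300,240:440],(500,600)))
E
```

```text
t 5.9 tcp [ 0.5984 -0.0528  0.1963] F [ 1.5 -0.9  2.2] rotvec [ 0.001  0.002 -0.   ]
[1.0, -0.0, 4.0] [ 0.602 -0.054  0.195]
[3.0, -0.0, -5.0] [ 0.594 -0.052  0.194]
[4.0, -0.0, -13.0] [ 0.586 -0.051  0.192]
[6.0, -0.0, -21.0] [ 0.578 -0.05   0.19 ]
[9.0, -0.0, -29.0] [ 0.57  -0.048  0.187]
[12.0, -0.0, -37.0] [ 0.562 -0.047  0.184]
[16.0, -0.0, -44.0] [ 0.555 -0.046  0.18 ]
[20.0, -0.0, -52.0] [ 0.547 -0.045  0.176]
[24.0, -0.0, -59.0] [ 0.54  -0.043  0.172]
[29.0, -0.0, -66.0] [ 0.534 -0.042  0.167]
[34.0, -0.0, -72.0] [ 0.527 -0.041  0.162]
[40.0, -0.0, -78.0] [ 0.521 -0.04   0.156]
[46.0, -0.0, -84.0] [ 0.515 -0.039  0.15 ]
[52.0, -0.0, -90.0] [ 0.51  -0.038  0.144]
[59.0, -0.0, -95.0] [ 0.505 -0.037  0.137]
[66.0, -0.0, -99.0] [ 0.5   -0.037  0.13 ]
[73.0, -0.0, -104.0] [ 0.496 -0.036  0.123]
[81.0, -0.0, -107.0] [ 0.493 -0.035  0.115]
```

View pics/c5.png

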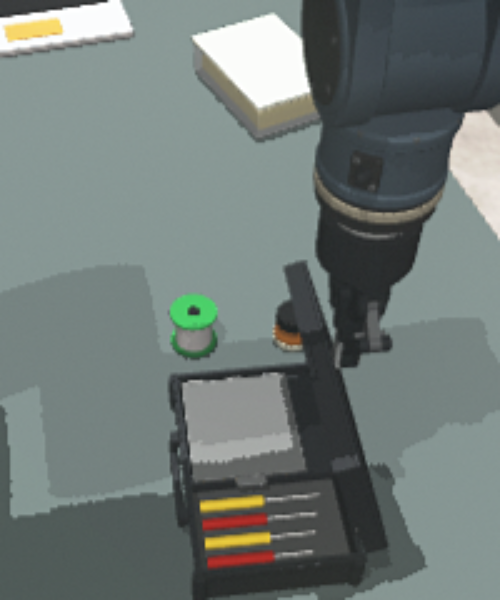

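Emit:
{"op": "send_rows", "data": {
  "rows": [
    {"delta_pos": [4, 0, -13], "rotation": [0, 0, 0], "claw": 1},
    {"delta_pos": [6, 0, -21], "rotation": [0, 0, 0], "claw": 1},
    {"delta_pos": [9, 0, -29], "rotation": [0, 0, 0], "claw": 1},
    {"delta_pos": [12, 0, -37], "rotation": [0, 0, 0], "claw": 1},
    {"delta_pos": [16, 0, -44], "rotation": [0, 0, 0], "claw": 1}
  ]
}}

```text
time: 6.37
tool_pos: [0.5552, -0.0455, 0.18]
ee_rot: [0.705, 0.059, 0.704, -0.059]
wrist_force: [2.0, -0.4, 1.8]
opening: 0.001
```

Emit:
{"op": "send_rows", "data": {
  "rows": [
    {"delta_pos": [4, 0, -8], "rotation": [0, 0, 0], "claw": 1},
    {"delta_pos": [8, 0, -15], "rotation": [0, 0, 0], "claw": 1},
    {"delta_pos": [13, 0, -22], "rotation": [0, 0, 0], "claw": 1},
    {"delta_pos": [18, 0, -28], "rotation": [0, 0, 0], "claw": 1},
    {"delta_pos": [24, 0, -34], "rotation": [0, 0, 0], "claw": 1}
  ]
}}

```text
time: 6.78
tool_pos: [0.5217, -0.0398, 0.1558]
ee_rot: [0.705, 0.059, 0.704, -0.059]
wrist_force: [0.0, -0.3, 2.1]
opening: -0.002
```

Emit:
{"op": "send_rows", "data": {
  "rows": [
    {"delta_pos": [6, 0, -6], "rotation": [0, 0, 0], "claw": 1},
    {"delta_pos": [12, 0, -12], "rotation": [0, 0, 0], "claw": 1},
    {"delta_pos": [19, 0, -17], "rotation": [0, 0, 0], "claw": 1},
    {"delta_pos": [26, 0, -21], "rotation": [0, 0, 0], "claw": 1},
    {"delta_pos": [33, 0, -26], "rotation": [0, 0, 0], "claw": 1}
  ]
}}

```text
time: 7.2
tool_pos: [0.4963, -0.0355, 0.1223]
ee_rot: [0.705, 0.059, 0.704, -0.059]
wrist_force: [1.1, -0.5, 0.5]
opening: -0.001
```

```bash
python3 - <<'E'
from h import *
q=np.load("q.npy"); 
plan([w(q,lidp(t,.138,.022,0)+np.array([.011,0,0])) for t in np.append(np.arange(.4,0.,-.04),[0,-.03])],Rb(q))
a=imaging.get_image("side")
cv2.imwrite("pics/c6.png",cv2.resize(a[60:300,240:440],(500,600)))
E
```

```text
t 7.2 tcp [ 0.4963 -0.0355  0.1223] F [ 1.1 -0.5  0.5] rotvec [ 0.001  0.001 -0.   ]
[-8.0, -0.0, 4.0] [ 0.5   -0.037  0.13 ]
[-3.0, -0.0, 2.0] [ 0.498 -0.036  0.125]
[2.0, -0.0, -1.0] [ 0.495 -0.036  0.12 ]
[7.0, -0.0, -4.0] [ 0.493 -0.035  0.115]
[12.0, -0.0, -6.0] [ 0.49  -0.035  0.11 ]
[17.0, -0.0, -8.0] [ 0.488 -0.035  0.105]
[23.0, -0.0, -10.0] [ 0.487 -0.034  0.1  ]
[28.0, -0.0, -11.0] [ 0.485 -0.034  0.094]
[33.0, -0.0, -13.0] [ 0.483 -0.034  0.089]
[39.0, -0.0, -14.0] [ 0.482 -0.034  0.084]
[44.0, -0.0, -15.0] [ 0.481 -0.033  0.078]
[48.0, -0.0, -16.0] [ 0.481 -0.033  0.074]
```

View pics/c6.png

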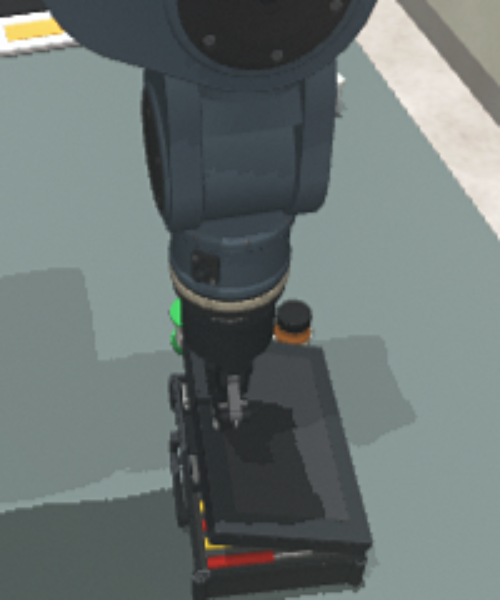

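Lid is nearly down with the tip on its outer face; last part slowly.

Emit:
{"op": "send_rows", "data": {
  "rows": [
    {"delta_pos": [5, 0, -2], "rotation": [0, 0, 0], "claw": 1},
    {"delta_pos": [10, 0, -5], "rotation": [0, 0, 0], "claw": 1},
    {"delta_pos": [15, 0, -7], "rotation": [0, 0, 0], "claw": 1},
    {"delta_pos": [20, 0, -9], "rotation": [0, 0, 0], "claw": 1},
    {"delta_pos": [25, 0, -10], "rotation": [0, 0, 0], "claw": 1}
  ]
}}

```text
time: 7.67
tool_pos: [0.4864, -0.034, 0.0968]
ee_rot: [0.705, 0.059, 0.705, -0.059]
wrist_force: [0.5, 0.3, 1.0]
opening: 0.003
```

Emit:
{"op": "send_rows", "data": {
  "rows": [
    {"delta_pos": [4, 0, -1], "rotation": [0, 0, 0], "claw": 1},
    {"delta_pos": [8, 0, -2], "rotation": [0, 0, 0], "claw": 1},
    {"delta_pos": [12, 0, -3], "rotation": [0, 0, 0], "claw": 1},
    {"delta_pos": [16, 0, -4], "rotation": [0, 0, 0], "claw": 1},
    {"delta_pos": [19, 0, -4], "rotation": [0, 0, 0], "claw": 1}
  ]
}}

```text
time: 8.08
tool_pos: [0.4825, -0.0333, 0.0778]
ee_rot: [0.705, 0.059, 0.705, -0.059]
wrist_force: [-3.6, 0.5, 15.8]
opening: 0.001
```

Emit:
{"op": "send_rows", "data": {
  "rows": [
    {"delta_pos": [1, 0, 0], "rotation": [0, 0, 0], "claw": 1},
    {"delta_pos": [1, 0, 0], "rotation": [0, 0, 0], "claw": 1},
    {"delta_pos": [-5, 0, 0], "rotation": [0, 0, 0], "claw": 1},
    {"delta_pos": [-40, 0, 0], "rotation": [0, 0, 0], "claw": 1},
    {"delta_pos": [-80, 0, 0], "rotation": [0, 0, 0], "claw": 1}
  ]
}}

```text
time: 8.5
tool_pos: [0.481, -0.0332, 0.1576]
ee_rot: [0.703, 0.059, 0.706, -0.059]
wrist_force: [1.2, -1.1, 1.0]
opening: 0.0
```

Emit:
{"op": "send_rows", "data": {
  "rows": [
    {"delta_pos": [-40, 0, -20], "rotation": [0, 0, 0], "claw": 1},
    {"delta_pos": [-80, 20, -40], "rotation": [0, 0, 0], "claw": 1},
    {"delta_pos": [-100, 50, -60], "rotation": [0, 0, 0], "claw": 1},
    {"delta_pos": [-100, 85, -80], "rotation": [0, 0, 0], "claw": 1},
    {"delta_pos": [-100, 120, -100], "rotation": [0, 0, 0], "claw": 1}
  ]
}}

```text
time: 8.92
tool_pos: [0.4059, 0.0983, 0.2603]
ee_rot: [0.706, 0.06, 0.703, -0.06]
wrist_force: [1.0, 0.5, 0.1]
opening: 0.002
```

Emit:
{"op": "send_rows", "data": {
  "rows": [
    {"delta_pos": [0, 35, -10], "rotation": [0, 0, 0], "claw": 1},
    {"delta_pos": [0, 70, -20], "rotation": [0, 0, 0], "claw": 1},
    {"delta_pos": [0, 105, -30], "rotation": [0, 0, 0], "claw": 1},
    {"delta_pos": [0, 120, -30], "rotation": [0, 0, 0], "claw": 1},
    {"delta_pos": [0, 120, -30], "rotation": [0, 0, 0], "claw": 1}
  ]
}}

```text
time: 9.33
tool_pos: [0.396, 0.2235, 0.258]
ee_rot: [0.705, 0.058, 0.705, -0.058]
wrist_force: [0.6, -0.1, 0.8]
opening: -0.001
```

```bash
python3 - <<'E'
from h import *
q=np.load("q.npy"); a=imaging.get_image("side"); b=imaging.get_image("top")
for im,c in((a,"side"),(b,"top")):
  for th,col in((0,(0,255,0)),(.06,(0,0,255))):
    for y in(-.115,.115):
      u=proj(c,w(q,lidp(th,.152,.022,y))); cv2.circle(im,tuple(int(round(v)) for v in u),1,col,-1)
  for y in (-.115,.115): cv2.circle(im,tuple(int(round(v)) for v in proj(c,w(q,(-.075,y,.055)))),1,(255,255,0),-1)
  for l in("solder_spool","flux_jar","iron_stand"): print(c,l,[(np.round(d["extent"]).tolist(),round(d["p"],2)) for d in imaging.look_for(c,l)[:1]])
cv2.imwrite("pics/c7.png",np.hstack([cv2.resize(a[150:350,270:420],(450,600)),cv2.resize(b[110:260,300:420],(350,438)) if 0 else cv2.resize(b[110:350,290:430],(350,600))]))
E
```

```text
side solder_spool [([306.0, 178.0, 327.0, 202.0], 0.97)]
side flux_jar [([346.0, 183.0, 364.0, 202.0], 0.82)]
side iron_stand [([350.0, 319.0, 426.0, 375.0], 0.81)]
top solder_spool [([264.0, 185.0, 288.0, 210.0], 0.8)]
top flux_jar [([279.0, 149.0, 301.0, 164.0], 0.72)]
top iron_stand [([434.0, 158.0, 489.0, 231.0], 0.92)]
```

View pics/c7.png

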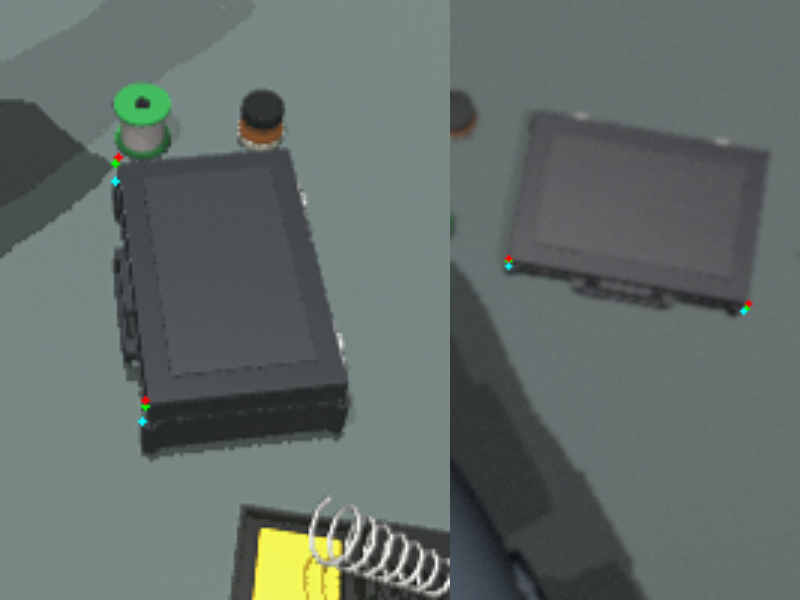

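```bash
python3 -c "
from workcell import order
print(order.hand_in())"
```

```text
the job is handed in; nothing more can be done
None
```

I pushed the inner cover flat, then swung the big lid shut over it with the closed fingers, backed off and handed the job in at about 9.5 s of the 58 s allowed. The hand-in reports no verdict, so what follows rests on my own checks.

- **Inner cover:** the side picture showed it lying flat while the lid was still open. The fingers stopped on it at z = 0.047 m with about 48 N at the wrist. That is more than it needed but well below the 120 N wrist limit.
- **Lid:** it closed at roughly 0.5 to 0.7 rad/s. The fingers met firm resistance of about 16 N at z = 0.078 m, which is the height of a shut lid, and the last picture shows it flush on the rim.
- **Case and surroundings:** the case's front rim corners still lie on the pose measured at the start, to within a pixel or two. The stand's detections match the start to within 3 pixels. The spool and jar boxes shifted up to 4 pixels on one side in the top view, probably detector noise. In the side view neither had a reliable starting detection. The arm passed well clear of both.
- **Robot:** it is clear of everything.

No check failed. I did not measure the lid and cover angles more finely than the pictures and contact heights allow.

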